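# Refit a gas hob's spill collar and D-bore knob, and hold it pressed in

## Task

After cleaning, one valve stem of the two-burner gas hob has been left bare. Slip the steel spill collar over that stem so that it lies flat on the hob plate, then turn the knob lying on the counter until its bore matches the flat of the stem and push it fully home. Press the knob all the way in against the valve spring, as for firing the igniter, and finish while still holding it pressed in; leave the fitted knob alone and the tin and the ramekin where they stand.

Things in the scene. Friction and masses are not known exactly. Their poses are not given: they have to be found in the camera images.
- hob: Two-burner gas hob, a stainless plate 510 mm deep (x), 290 mm wide (y), 10 mm thick, fixed on the counter. Origin: centre of its underside; x points from its front edge to its rear, z up. The two valves stand 205 mm in front of the centre, 65 mm left and right of the middle; which one is bare varies. Black pan supports, up to 42 mm above the plate, begin 50 mm behind the valve axes.
- stem_tip (a point): Centre of the top of the bare valve stem: an upright metal D-shaft, diameter 10 mm, flat 2 mm from its axis, tip bevelled by 0.5 mm (1.5 mm at the flat). The tip stands 32 mm above the hob plate and sinks as the stem is pushed in. Axes parallel to the hob's: the flat faces the hob's front edge (-x). The stem does not turn. A gland nut, 12 mm across and 4 mm high, surrounds its foot.
- stem (a joint): How far the bare stem is pushed in, in m: 0 free, 0.004 at its stop. Its spring takes 4 N to start and 9 N at the stop.
- collar_mid (a point): Centre of the loose spill collar, a steel ring of 44 mm outer diameter, 16 mm hole, 12 mm high, lying flat on the counter; this point is 6 mm above its underside. z is the ring's axis.
- knob_mid (a point): Centre of the loose black knob, on its axis half-way up, 19 mm above its underside; it stands upright on the counter, bore down. Round skirt 48 mm across, 16 mm high; on it a bar grip 12 mm thick (y), 22 mm high, from 22 mm behind the axis to 25 mm ahead, its last 9 mm tapering to a point with a white line on top. x points along the bar to the pointed end, z up.
- knob_point (a point): Tip of the pointed end of the loose knob's bar, 25 mm from the knob's axis and 25 mm above its underside.
- knob_bore (a point): Inner end of the loose knob's bore, on its axis 14 mm above its underside. The bore is D-shaped for the stem with 0.5 mm play all round, its mouth eased by 2 mm (0.6 mm at the flat); its flat is on the side away from the point (-x), so the knob goes on pointing to the hob's rear, like the fitted one. Fully home, the stem's tip touches this point; the skirt is then 6 mm above the collar.
- knob2 (a joint): How far the other, fitted knob is pressed in, in m (0 free, 0.004 at its stop). To be left alone.
- knob2_mid (a point): Centre of the other, fitted knob (same shape and size as the loose one), 37 mm above the hob plate. To be left alone.
- tin: Shallow food tin, 87 mm across, 44 mm high. Origin: centre of its underside. To be left alone.
- ramekin: White ceramic ramekin bowl, 90 mm across, 45 mm high. Origin: centre of its underside. To be left alone.

How it is judged:
On the way, in this order (a step that is already met when the one before it is completed fails the run):
1. the collar lies flat on the hob plate round the bare stem (horizontal distance between collar_mid and stem_tip below 0.004 m and z of collar_mid in the frame of hob below 0.0178 m and angle between collar_mid's own z axis and vertical below 0.06 rad), for 0.2 s.
2. the knob is fully home on the stem, its bore's flat on the stem's flat (horizontal distance between knob_mid and stem_tip below 0.003 m and z of knob_bore in the frame of stem_tip below 0.002 m and angle between the x axis of knob_mid and the x axis of stem_tip, either way round below 0.2 rad and angle between knob_mid's own z axis and vertical below 0.1 rad and x of knob_point in the frame of stem_tip above 0.02 m), for 0.2 s.
At the end, for the whole second after the job is handed in: Collar flat on the plate (under 2 mm off it) and within 4 mm of the stem; knob upright, point rearward, its bore's end within 2 mm of the tip, 3 mm sideways, 11 degrees of the flat; stem pushed in over 3 of its 4 mm with the fingers still on the knob (over 2 N); fitted knob not pressed (all of step 1 and all of step 2 and value of joint stem above 0.003 m and contact force between the fingers and knob above 2 N and value of joint knob2 below 0.001 m); the arm keeps its last pose, push and grip.
It fails at once if the fitted knob is pressed (value of joint knob2 above 0.002 m).
It fails at once if the tin is pushed about (distance of tin from where it was at the start of the episode above 0.03 m).
It fails at once if the ramekin is pushed about (distance of ramekin from where it was at the start of the episode above 0.03 m).
It also fails if it takes over 61 s, if anything falls off the work surface, if the arm or the gripper's body presses on something with over 40 N, if the wrist force passes 120 N, or if a joint passes its speed limit or range.

## Robot

A 6-joint arm with a two-finger parallel gripper is mounted at the origin on the work surface. World frame = base frame: x ahead of the robot, y to its left, z up, the work surface at z = 0. Lengths are in m, angles in rad, forces in N, time in s.
With the tool pointing down it reaches from about 0.35 to 0.85 m from the base axis. Payload 8.1 kg.
Tool frame: the origin (TCP) lies at the very end of the fingers, on their centre line; the grasp point (between the pads) lies 19 mm behind it; z points along the fingers, y is the line along which they close (so a half turn about z gives the same grasp; the last joint's range is limited). The gripper opens to 93 mm and grips with 3 to 60 N. Pads are 15 mm wide; open, the fingers measure 128 mm over their backs; the gripper's body (75 mm by 188 mm) begins 65 mm behind the grasp point.
Start: joints at [-1.329, 0.13, 1.488, -0, 1.523, -0.085], TCP at [0.193, -0.568, 0.219] pointing down, gripper open.
Joint ranges: [-2.96, 2.96], [-0.89, 2.26], [0.02, 2.5], [-1.34, 4.48], [0, 2.73], [-2.66, 2.66]. Speed limits (rad/s): [2.39, 2.39, 2.79, 3.14, 3.14, 3.14].

## Interface

Orientations are given as [roll, pitch, yaw] about the fixed x, y, z axes, in that order (R = Rz(yaw) Ry(pitch) Rx(roll)).
In Python, from bench import get_state, snapshot, camera_params, hand_in gives the robot as it stands. The module is installed in compiled form; this text tells all that it offers.
- The arm moves only by the shell command python3 -m handwheel 'ROWS' [FORCE]. ROWS is a JSON object of lists of equal length, an entry for each row: "hand": the finger opening in m, from 0 to 0.093; "linear": the shift along the tool's x, y, z in m, a list of three; "rot": the turn, a rotation vector about the tool's x, y, z in rad, a list of three. In form: {"hand": [hand, ...], "linear": [[x, y, z], ...], "rot": [[rx, ry, rz], ...]}. A call has 1 to 5 rows; each row is the pose to reach, as a shift and turn from the pose commanded when the call began, along the tool's axes at that moment; what a row does not reach only later rows make up. A row lasts 1/12 s, in which the tool goes at most 41.7 mm and 7.16 degrees, less where a joint would pass 70% of its speed; a pose out of reach is approached as far as the arm can. A call with a gripper value outside its range is refused whole. The fingers move at their own pace and stop on an object; FORCE is the grip in N (left out, the last holds). Time passes only in rows, so rows that repeat a pose let the fingers close. It gives the time, the measured TCP pose, the force, the opening and the grip force at its end, in the units of the state.
- get_state(): the state, without advancing time (a new reading comes with each control period).
- snapshot(name): name is "scene" or "top" or "wrist"; returns the picture (420x560x3 uint8, blue, green, red); there is no depth.
- camera_params(name): a dict with "intrinsics" (3x3 intrinsics, pixels), "T" (4x4, takes a point from camera to world coordinates); the wrist camera has in their place "mount" (4x4, takes a point from camera to tool coordinates, whose origin is the TCP and whose axes are the flange's). Camera axes: x right, y down, z forward; pixel columns grow to the right and rows downward; lengths in m; the calibration is good to about 2 mm. A picture is of the moment at which its call begins: read the wrist's pose just before it. camera_params takes no time and is no camera call.
- hand_in(): hands the job in; it is judged then, once.
The state is a dict: "clock": time; "q": joint angles; "qd": joint speeds; "joint_torque": joint torques, N m; "tcp_pos": TCP position; "ee_rot": TCP orientation; "contact_force": force on the tool from outside, world axes, zero at the start; "torque": the same for the moment, N m; "width": finger opening in m; "finger_force": force on a finger pad.
Only numpy, scipy, OpenCV 4.12 (cv2) and the standard library are available. Lean on these libraries where they do the work, as an engineer would, in place of code of your own. Each camera call takes 0.05 s, during which the arm holds its last target. There are 200 camera calls.

## Working session

There is one attempt and no reset: what is moved stays moved. The work goes in short steps, Python scripts to look and compute and a shell command to move; the robot and the scene stay as the last step left them, time stands still between calls to the robot, and variables do not carry over. Pictures are saved under pics/ and viewed, at most 10 in all, crops included, and the job is handed in when it is done.

```bash
mkdir -p pics; cat > h.py <<'E'
import numpy as np, cv2
from bench import get_state, snapshot, camera_params
from scipy.spatial.transform import Rotation as R
def tool(s):
    T=np.eye(4); T[:3,:3]=R.from_euler('xyz',s['ee_rot']).as_matrix(); T[:3,3]=s['tcp_pos']; return T
def cam(name,s=None):
    p=camera_params(name); K=np.array(p['intrinsics'])
    T=np.array(p['T']) if name!='wrist' else tool(s)@np.array(p['mount'])
    return K,T
def px2w(uv,z,K,T):
    uv=np.atleast_2d(uv).astype(float); d=np.c_[uv,np.ones(len(uv))]@np.linalg.inv(K).T@T[:3,:3].T
    o=T[:3,3]; return o+d*((z-o[2])/d[:,2])[:,None]
def w2px(P,K,T):
    P=np.atleast_2d(P); c=(P-T[:3,3])@T[:3,:3]; c=c@K.T; return c[:,:2]/c[:,2:]
E
python3 - <<'E'
from h import *
s=get_state(); print(s)
for n in ['top','scene']:
    cv2.imwrite(f'pics/{n}0.png',snapshot(n)); print(n,camera_params(n))
print(camera_params('wrist'))
E
```

```text
{'clock': 0.0, 'q': array([-1.32938800e+00,  1.31150574e-01,  1.48927705e+00, -2.90873224e-06,
        1.52303841e+00, -8.54074880e-02]), 'qd': array([-0.00088275,  0.00044005,  0.00086329,  0.00039036, -0.00086313,
       -0.00118847]), 'joint_torque': array([ 2.12093651e-04, -5.59852231e+01, -4.91757274e+01,  7.66511704e-02,
        3.55597422e-02, -1.72433552e-04]), 'tcp_pos': array([ 0.1924929 , -0.56766612,  0.21759503]), 'ee_rot': array([-3.13972585e+00, -1.56911590e-04,  3.26815809e-01]), 'contact_force': array([ 0.65609931, -0.58707741,  0.22161095]), 'torque': array([0.03778079, 0.00647675, 0.01892659]), 'finger_force': 0.0, 'width': 0.09319552626948527}
top {'intrinsics': array([[418.41714845,   0.        , 276.64983379],
       [  0.        , 418.41714845, 207.32310162],
       [  0.        ,   0.        ,   1.        ]]), 'T': array([[-0.02580333, -0.99052538,  0.13488387,  0.45217409],
       [-0.9990097 ,  0.03044287,  0.03244763, -0.01422373],
       [-0.03624646, -0.13391304, -0.99032999,  0.98630402],
       [ 0.        ,  0.        ,  0.        ,  1.        ]])}
sce
[... 244 characters left out ...]
  [ 0.99764118,  0.05479449, -0.0413478 ,  0.04967861],
       [ 0.0160392 , -0.77174521, -0.63572956,  0.71721785],
       [ 0.        ,  0.        ,  0.        ,  1.        ]])}
{'intrinsics': array([[329.5128481 ,   0.        , 281.93587392],
       [  0.        , 329.5128481 , 208.84923621],
       [  0.        ,   0.        ,   1.        ]]), 'mount': array([[ 3.72338405e-04, -9.58815410e-01, -2.84029701e-01,
         7.87711259e-02],
       [ 9.99999617e-01,  1.32195554e-04,  8.64652982e-04,
         7.05402255e-04],
       [-7.91495140e-04, -2.84029914e-01,  9.58815092e-01,
        -1.65389153e-01],
       [ 0.00000000e+00,  0.00000000e+00,  0.00000000e+00,
         1.00000000e+00]])}
```

View pics/top0.png

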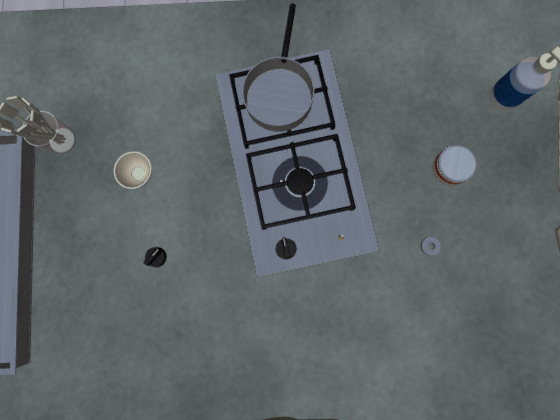

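View pics/scene0.png

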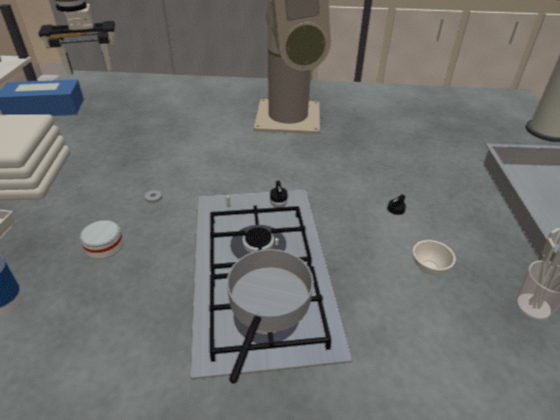

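The top view shows the loose knob at about (155,257), the fitted knob (286,248), the bare stem (341,237), the collar (431,246), the tin (456,164) and the ramekin (132,170). The scene view agrees with this: the stem is at (228,201).

```bash
python3 - <<'E'
from h import *
K,T=cam('top')
im=cv2.imread('pics/top0.png')
pts={'knobskirt':(155,258,.008),'knobtip':(148,262,.025),'stemtip':(341,236,.042),'stemfoot':(341,238,.014),'collar':(431,246,.012),'knob2':(286,248,.03),'tin':(456,160,.044),'ramekin':(132,170,.045)}
for k,(u,v,z) in pts.items(): print(k,px2w((u,v),z,K,T).round(4))
c=px2w([(218,74),(329,51),(378,251),(257,276)],.01,K,T); print(c.round(4), c.mean(0))
a=c[0]-c[3]; b=c[1]-c[2]; print(np.linalg.norm(a),np.linalg.norm(b),np.arctan2(a[1],a[0]),np.arctan2(b[1],b[0]))
a=c[0]-c[1]; b=c[3]-c[2];print(np.linalg.norm(a),np.linalg.norm(b),np.arctan2(-a[0],a[1]),np.arctan2(-b[0],b[1]))
E
```

```text
knobskirt [[0.4742 0.3066 0.008 ]]
knobtip [[0.4651 0.3172 0.025 ]]
stemtip [[ 0.5114 -0.1261  0.042 ]]
stemfoot [[ 0.5085 -0.1292  0.014 ]]
collar [[ 0.4846 -0.3338  0.012 ]]
knob2 [[ 0.4884 -0.0018  0.03  ]]
tin [[ 0.6765 -0.3939  0.044 ]]
ramekin [[0.6784 0.3513 0.045 ]]
[[ 0.9225  0.1544  0.01  ]
 [ 0.9706 -0.1216  0.01  ]
 [ 0.4765 -0.2131  0.01  ]
 [ 0.4266  0.0673  0.01  ]] [ 0.6990576  -0.02825943  0.01      ]
0.5035430518802644 0.5025103072164249 0.1738621392385715 0.18308051689014776
0.2801358529511676 0.28476858327260435 0.17243474850373552 0.17615955975496053
```

```bash
cat >> h.py <<'E'
def go(p,yaw,s=None):
    s=s or get_state(); C=tool(s); Rt=R.from_euler('xyz',[np.pi,0,yaw]).as_matrix()
    print('lin',(C[:3,:3].T@(np.array(p)-C[:3,3])).round(4),'rot',R.from_matrix(C[:3,:3].T@Rt).as_rotvec().round(4))
E
python3 -c "
from h import *
go([.484,-.334,.13],.175)"
```

```text
lin [ 0.3511 -0.1277  0.088 ] rot [-0.0016 -0.      0.1518]
```

```bash
python3 -m handwheel '{"hand":[0.093,0.093,0.093,0.093,0.093],"linear":[[0.035,-0.013,0.009],[0.07,-0.026,0.018],[0.105,-0.038,0.026],[0.14,-0.051,0.035],[0.175,-0.064,0.044]],"rot":[[0,0,0],[0,0,0],[0,0,0],[0,0,0],[0,0,0]]}' 20
python3 -m handwheel '{"hand":[0.093,0.093,0.093,0.093,0.093],"linear":[[0.035,-0.013,0.009],[0.07,-0.026,0.018],[0.105,-0.038,0.026],[0.14,-0.051,0.035],[0.175,-0.064,0.044]],"rot":[[0,0,0.05],[0,0,0.1],[0,0,0.15],[0,0,0.152],[0,0,0.152]]}'
python3 -m handwheel '{"hand":[0.093,0.093],"linear":[[0,0,0],[0,0,0]],"rot":[[0,0,0],[0,0,0]]}'
python3 - <<'E'
from h import *
s=get_state(); im=snapshot('wrist'); cv2.imwrite('pics/w1.png',im)
import pickle; pickle.dump(s,open('s1.pkl','wb'))
print(s['tcp_pos'],s['ee_rot'],s['contact_force'])
K,T=cam('wrist',s); print(w2px([[.4846,-.3338,.012]],K,T))
E
```

```text
clock: 0.52
tcp_pos: [0.3387, -0.45, 0.1739]
ee_rot: [-3.141, 0.0, 0.326]
contact_force: [0.5, -1.4, 0.0]
width: 0.0931
finger_force: 0.0
clock: 0.93
tcp_pos: [0.484, -0.3331, 0.1299]
ee_rot: [-3.141, 0.0, 0.174]
contact_force: [0.2, -0.4, 0.5]
width: 0.0927
finger_force: 0.0
clock: 1.1
tcp_pos: [0.4836, -0.3325, 0.1292]
ee_rot: [-3.14, 0.002, 0.179]
contact_force: [-0.5, -0.7, 0.7]
width: 0.0928
finger_force: 0.0
[ 0.48364531 -0.33247361  0.12921359] [-3.13963932e+00  1.63600805e-03  1.78520229e-01] [-0.47179295 -0.70949286  0.7313744 ]
[[282.72065944 202.71452173]]
```

View pics/w1.png

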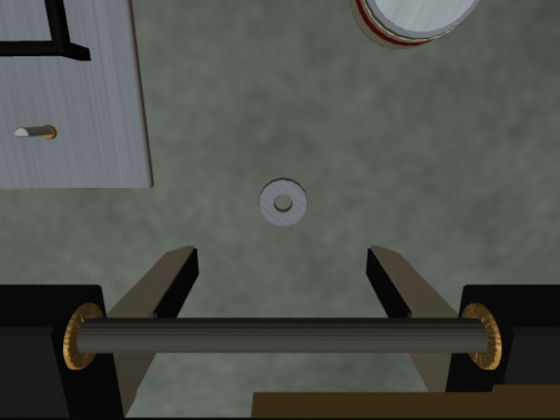

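The wrist view shows the collar at about (283,202), the bare stem's tip at (20,132) with its nut at (50,132), and the hob corner at (153,187).

```bash
python3 - <<'E'
from h import *
import pickle; s=pickle.load(open('s1.pkl','rb')); im=cv2.imread('pics/w1.png'); K,T=cam('wrist',s)
g=cv2.cvtColor(im,cv2.COLOR_BGR2HSV); sub=im[165:240,245:320].astype(int)
m=((sub[:,:,0]>sub[:,:,1]+5)).astype('uint8')
c,_=cv2.findContours(m,cv2.RETR_EXTERNAL,cv2.CHAIN_APPROX_NONE); c=max(c,key=cv2.contourArea)
e=cv2.fitEllipse(c); print(e, cv2.boundingRect(c)); uv=np.array(e[0])+[245,165]
P=px2w(uv,.010,K,T)[0]; print(P)
print('stem',px2w((20,132),.042,K,T),px2w((50,132),.012,K,T),'corner',px2w((153,187),.01,K,T))
go([P[0],P[1],.003],.175)
E
```

```text
((37.38594055175781, 37.76177215576172), (37.93895721435547, 40.07914352416992), 92.33689880371094) (15, 16, 45, 44)
[ 0.48395729 -0.33361444  0.01      ]
stem [[ 0.51177541 -0.12906703  0.042     ]] [[ 0.51031346 -0.13117313  0.012     ]] corner [[ 0.47780203 -0.21852753  0.01      ]]
lin [0.0012 0.     0.1269] rot [-0.0009  0.0013  0.0018]
```

```bash
python3 -m handwheel '{"hand":[0.07,0.07,0.07,0.07,0.07],"linear":[[0.001,0,0.035],[0.001,0,0.07],[0.001,0,0.1],[0.001,0,0.118],[0.001,0,0.1255]],"rot":[[0,0,0],[0,0,0],[0,0,0],[0,0,0],[0,0,0]]}' 25
python3 -m handwheel '{"hand":[0.04,0.03,0.03,0.03,0.03],"linear":[[0,0,0],[0,0,0],[0,0,0],[0,0,0],[0,0,0]],"rot":[[0,0,0],[0,0,0],[0,0,0],[0,0,0],[0,0,0]]}' 25
python3 -m handwheel '{"hand":[0.03,0.03,0.03],"linear":[[0,0,0],[0,0,0],[0,0,0]],"rot":[[0,0,0],[0,0,0],[0,0,0]]}' 25
```

```text
clock: 1.57
tcp_pos: [0.4807, -0.3341, 0.0016]
ee_rot: [-3.138, 0.004, 0.173]
contact_force: [-0.4, -0.5, 0.8]
width: 0.0704
finger_force: 0.0
clock: 1.98
tcp_pos: [0.4852, -0.3356, 0.0072]
ee_rot: [3.139, -0.002, 0.175]
contact_force: [-1.2, 1.0, 6.2]
width: 0.0427
finger_force: 25.0
clock: 2.23
tcp_pos: [0.4852, -0.3355, 0.0072]
ee_rot: [3.139, -0.002, 0.175]
contact_force: [-0.9, 1.3, 7.2]
width: 0.0422
finger_force: 25.0
```

```bash
python3 -m handwheel '{"hand":[0.03,0.03,0.03,0.03,0.03],"linear":[[0,0,-0.01],[0,0,-0.035],[0,0,-0.07],[0,0,-0.09],[0,0,-0.09]],"rot":[[0,0,0],[0,0,0],[0,0,0],[0,0,0],[0,0,0]]}' 25
python3 -m handwheel '{"hand":[0.03,0.03],"linear":[[0,0,0],[0,0,0]],"rot":[[0,0,0],[0,0,0]]}'
python3 - <<'E'
from h import *
s=get_state(); im=snapshot('wrist'); cv2.imwrite('pics/w2.png',im); print(s)
import pickle; pickle.dump(s,open('s2.pkl','wb'))
E
```

```text
clock: 2.65
tcp_pos: [0.4872, -0.337, 0.1024]
ee_rot: [3.134, -0.007, 0.175]
contact_force: [0.6, -0.3, 1.0]
width: 0.0428
finger_force: 25.0
clock: 2.82
tcp_pos: [0.4837, -0.3342, 0.0948]
ee_rot: [-3.141, 0.0, 0.175]
contact_force: [-0.5, 1.1, 0.3]
width: 0.0426
finger_force: 25.0
{'clock': 2.8167, 'q': array([-6.91780882e-01,  1.89404367e-01,  1.65399364e+00, -4.56011324e-06,
        1.29873021e+00,  7.04110355e-01]), 'qd': array([-1.58479925e-03,  2.34203669e-02,  1.93094272e-02, -6.60946761e-05,
       -2.85701179e-03, -2.08077126e-04]), 'joint_torque': array([-2.83044777e-03, -5.84667814e+01, -4.84356236e+01,  7.02487724e-02,
       -9.24130739e-02,  1.02301881e-03]), 'tcp_pos': array([ 0.4836907 , -0.33417594,  0.09482065]), 'ee_rot': array([-3.14118730e+00,  3.50043187e-04,  1.74906388e-01]), 'contact_force': array([-0.45000655,  1.09556321,  0.32573096]), 'torque': array([ 0.00526606,  0.00971079, -0.02440022]), 'finger_force': 24.999861186370254, 'width': 0.04257854589130848}
```

View pics/w2.png

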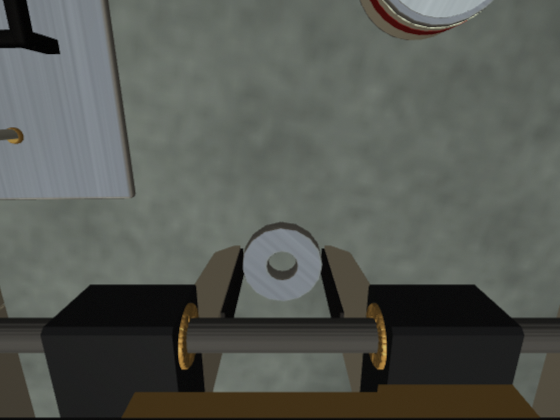

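The collar is held level between the pads, with its centre near (282,262) and its hole at (282,264).

```bash
cat > ring.py <<'E'
from h import *
def ring(im,box=(215,310,235,330)):
    a,b,c,d=box; sub=im[a:b,c:d].astype(int); m=((sub.min(2)>115)&(sub[:,:,0]>sub[:,:,1]+5)).astype('uint8')
    cs,h=cv2.findContours(m,cv2.RETR_CCOMP,cv2.CHAIN_APPROX_NONE)
    return [(np.array(e[0])+[c,a],e[1],e[2]) for e in (cv2.fitEllipse(x) for x in cs if cv2.contourArea(x)>150)]
E
python3 - <<'E'
from ring import *
im=cv2.imread('pics/w2.png'); p=camera_params('wrist');K=np.array(p['intrinsics']);M=np.array(p['mount'])
for uv,ax,an in ring(im):
    print(uv,ax,an)
    for z in (-.005,0,.005,.007): print(z,px2w(uv,z,K,M)[0], 329.5*.044/max(ax), ((px2w(uv,z,K,M)[0]-M[:3,3])@M[:3,:3])[2])
E
```

```text
[281.08871841 264.25814056] (67.62611389160156, 73.7046890258789) 96.18277740478516
-0.005 [ 0.00051943  0.00044165 -0.005     ] 0.19670390298925916 0.1760361338276388
0 [-0.00192341  0.00043305  0.        ] 0.19670390298925916 0.18152391770600526
0.005 [-0.00436624  0.00042445  0.005     ] 0.19670390298925916 0.18701170158437172
0.007 [-0.00534338  0.00042102  0.007     ] 0.19670390298925916 0.1892068151357183
[281.10417557 265.03647995] (32.69866943359375, 36.7857780456543) 75.15160369873047
-0.005 [ 6.27113660e-05  4.49750232e-04 -5.00000000e-03] 0.3941197052297424 0.17616580582747662
0 [-0.00239436  0.0004414   0.        ] 0.3941197052297424 0.18165763212540043
0.005 [-0.00485143  0.00043306  0.005     ] 0.3941197052297424 0.18714945842332423
0.007 [-0.00583426  0.00042972  0.007     ] 0.3941197052297424 0.18934618894249375
```

```bash
python3 -c "
from h import *
go([.452,-.138,.12],.175)"
```

```text
lin [ 0.0033 -0.1983 -0.0258] rot [-0.0016  0.0014 -0.0001]
```

```bash
python3 -m handwheel '{"hand":[0.03,0.03,0.03,0.03,0.03],"linear":[[0,-0.03,-0.01],[0.001,-0.07,-0.025],[0.002,-0.11,-0.025],[0.003,-0.15,-0.025],[0.003,-0.19,-0.025]],"rot":[[0,0,0],[0,0,0],[0,0,0],[0,0,0],[0,0,0]]}' 25
python3 -m handwheel '{"hand":[0.03,0.03,0.03,0.03],"linear":[[0,-0.008,0],[0,-0.008,0],[0,-0.008,0],[0,-0.008,0]],"rot":[[0,0,0],[0,0,0],[0,0,0],[0,0,0]]}'
python3 - <<'E'
from h import *
s=get_state(); im=snapshot('wrist'); cv2.imwrite('pics/w3.png',im); print(s['tcp_pos'],s['ee_rot'])
import pickle; pickle.dump(s,open('s3.pkl','wb'))
cv2.imwrite('pics/w3c.png',cv2.resize(im[20:320,130:430],None,fx=2,fy=2,interpolation=cv2.INTER_CUBIC))
E
```

```text
clock: 3.28
tcp_pos: [0.4524, -0.1449, 0.1186]
ee_rot: [-3.14, 0.002, 0.174]
contact_force: [0.3, -0.3, 0.2]
width: 0.0431
finger_force: 25.0
clock: 3.62
tcp_pos: [0.4524, -0.1398, 0.1196]
ee_rot: [3.142, 0.001, 0.174]
contact_force: [0.0, -0.2, 0.2]
width: 0.0428
finger_force: 25.0
[ 0.45241511 -0.13982614  0.11961462] [3.14156434e+00 8.28604810e-04 1.74405331e-01]
```

View pics/w3c.png

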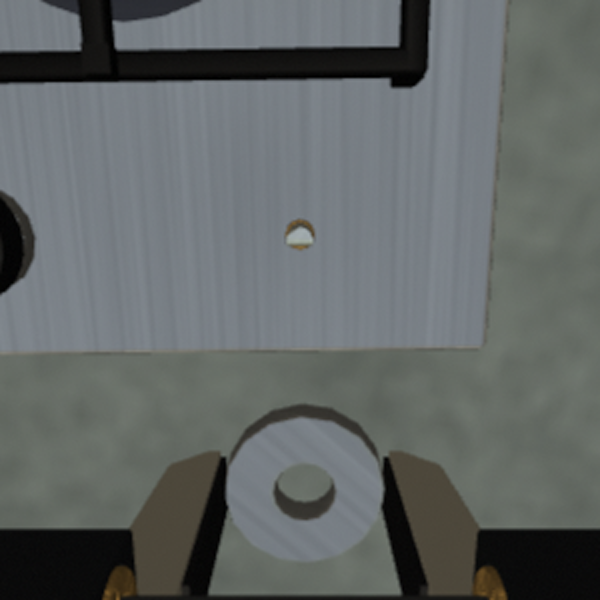

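The stem tip is at crop (300,~240) with its flat towards the front. The nut's centre is at (300,234), the hob's front right corner is at (485,347) and the collar is centred near (304,490).

```bash
python3 - <<'E'
from ring import *
import pickle; s=pickle.load(open('s3.pkl','rb')); im=cv2.imread('pics/w3.png'); K,T=cam('wrist',s); f=lambda x,y:(130+x/2-.25,20+y/2-.25)
print('tip',px2w(f(300,240),.042,K,T),'nut',px2w(f(300,234),.014,K,T))
c=px2w([f(485,347),f(0,352),f(505,10)],.01,K,T); a=c[1]-c[0]; b=c[2]-c[0]; print(c[0],np.arctan2(-a[0],a[1]),np.arctan2(b[1],b[0]))
# from corner: hob frame (-.255,-.145)->valve (-.205,-.065)
y=.175; print('from corner',c[0][:2]+np.array([[np.cos(y),-np.sin(y)],[np.sin(y),np.cos(y)]])@[.05,.08])
sub=im[115:155,265:295].astype(int); m=(sub.sum(2)>570).astype('uint8'); print(cv2.boundingRect(m),m.sum())
for uv,ax,an in ring(im): print(uv,ax,[px2w(uv,.1196+d,K,T)[0].round(4) for d in (0.005,.009)])
C=tool(s); print(C[:3,:3].T@(np.array([.5115,-.1285,.05])-C[:3,3]))
E
```

```text
tip [[ 0.51046465 -0.1289556   0.042     ]] nut [[ 0.51050921 -0.12879406  0.014     ]]
[ 0.47721387 -0.21520437  0.01      ] 0.1851562927141078 0.19512178495572477
from corner [ 0.51252154 -0.12772084]
(0, 0, 0, 0) 0
[258.81578064 286.21583557] (6.8143463134765625, 38.28383255004883) [array([ 0.4379, -0.1305,  0.1246]), array([ 0.4402, -0.1304,  0.1286])]
[282.69670486 262.17361832] (61.7593879699707, 73.63479614257812) [array([ 0.4544, -0.1408,  0.1246]), array([ 0.4562, -0.1405,  0.1286])]
[281.19591141 265.06684494] (33.340396881103516, 37.97967529296875) [array([ 0.4525, -0.1403,  0.1246]), array([ 0.4545, -0.14  ,  0.1286])]
[ 0.06021157 -0.00090373  0.06956473]
```

```bash
python3 -m handwheel '{"hand":[0.03,0.03,0.03,0.03,0.03],"linear":[[0.03,0,0.02],[0.059,-0.001,0.045],[0.059,-0.001,0.06],[0.059,-0.001,0.06],[0.059,-0.001,0.06]],"rot":[[0,0,0],[0,0,0],[0,0,0],[0,0,0],[0,0,0]]}' 25
python3 - <<'E'
from h import *
s=get_state(); im=snapshot('wrist'); cv2.imwrite('pics/w4.png',im); print(s['tcp_pos'],s['ee_rot'])
import pickle; pickle.dump(s,open('s4.pkl','wb'))
cv2.imwrite('pics/w4c.png',cv2.resize(im[200:330,205:360],None,fx=4,fy=4,interpolation=cv2.INTER_CUBIC))
E
```

```text
clock: 4.08
tcp_pos: [0.5092, -0.1283, 0.0587]
ee_rot: [-3.14, 0.004, 0.174]
contact_force: [0.8, 0.0, -0.3]
width: 0.0425
finger_force: 25.0
[ 0.50915019 -0.12833564  0.05867233] [-3.13985605  0.00354623  0.17370595]
```

View pics/w4c.png

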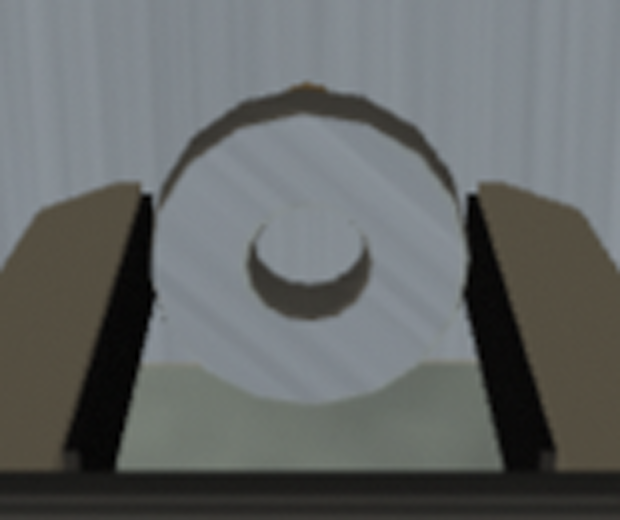

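The gland nut peeks out centred above the ring at (310,85), in line with the collar's centre column (308), so the sideways alignment is good.

```bash
python3 -m handwheel '{"hand":[0.03,0.03,0.03,0.03,0.03],"linear":[[0,0,0],[0,0,0.005],[0,0,0.01],[0,0,0.015],[0,0,0.02]],"rot":[[0,0,0],[0,0,0],[0,0,0],[0,0,0],[0,0,0]]}' 25
python3 -m handwheel '{"hand":[0.03,0.03],"linear":[[0,0,0],[0,0,0]],"rot":[[0,0,0],[0,0,0]]}' 25
python3 - <<'E'
from h import *
s=get_state(); im=snapshot('wrist'); cv2.imwrite('pics/w5.png',im); go([.5105,-.1287,.03],.18,s)
cv2.imwrite('pics/w5c.png',cv2.resize(im[200:330,205:360],None,fx=4,fy=4,interpolation=cv2.INTER_CUBIC))
E
```

```text
clock: 4.55
tcp_pos: [0.5105, -0.1279, 0.04]
ee_rot: [3.141, -0.001, 0.175]
contact_force: [-0.1, -0.2, -0.0]
width: 0.0426
finger_force: 25.0
clock: 4.72
tcp_pos: [0.5099, -0.1275, 0.0396]
ee_rot: [-3.141, 0.001, 0.175]
contact_force: [0.4, 0.4, -1.1]
width: 0.0429
finger_force: 25.0
lin [0.0004 0.0013 0.0096] rot [-0.0006  0.001  -0.0051]
```

View pics/w5c.png

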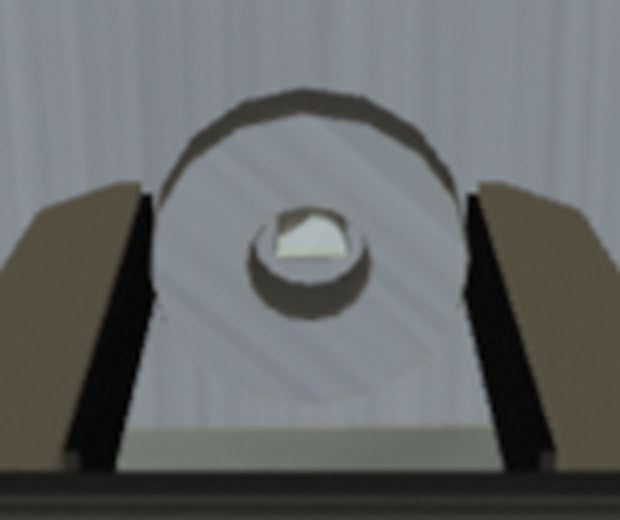

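```bash
python3 - <<'E'
from h import *
p=camera_params('wrist');K=np.array(p['intrinsics']);M=np.array(p['mount'])
print('tip',px2w((205+312/4,200+249/4),-.0024,K,M)[0],'hole',[px2w((205+308/4,200+262/4),z,K,M)[0].round(4) for z in (-.005,-.008)])
E
```

```text
tip [ 0.00044331  0.00147244 -0.0024    ] hole [array([-0.0002,  0.0009, -0.005 ]), array([ 0.0013,  0.0009, -0.008 ])]
```

Aligned within about 1 mm. I'll lower it to the plate, watching for contact.

```bash
python3 -m handwheel '{"hand":[0.03,0.03,0.03,0.03,0.03],"linear":[[0,0.0005,0.004],[0,0.0005,0.008],[0,0.0005,0.012],[0,0.0005,0.015],[0,0.0005,0.018]],"rot":[[0,0,0],[0,0,0],[0,0,0],[0,0,0],[0,0,0]]}' 25
python3 -m handwheel '{"hand":[0.03,0.03,0.03,0.03,0.03],"linear":[[0,0,0.001],[0,0,0.002],[0,0,0.003],[0,0,0.004],[0,0,0.004]],"rot":[[0,0,0],[0,0,0],[0,0,0],[0,0,0],[0,0,0]]}' 25
```

```text
clock: 5.18
tcp_pos: [0.5103, -0.1281, 0.0215]
ee_rot: [-3.141, 0.0, 0.175]
contact_force: [-0.2, -0.3, -1.7]
width: 0.0427
finger_force: 25.0
clock: 5.6
tcp_pos: [0.5105, -0.1282, 0.0181]
ee_rot: [-3.142, 0.0, 0.175]
contact_force: [-0.1, -1.1, -0.7]
width: 0.0429
finger_force: 25.0
```

```bash
for i in 1; do python3 -m handwheel '{"hand":[0.03,0.03,0.03],"linear":[[0,0,0.001],[0,0,0.0015],[0,0,0.0015]],"rot":[[0,0,0],[0,0,0],[0,0,0]]}' 25; done
python3 -m handwheel '{"hand":[0.03,0.03,0.03],"linear":[[0,0,0.001],[0,0,0.0015],[0,0,0.0015]],"rot":[[0,0,0],[0,0,0],[0,0,0]]}' 25
python3 -m handwheel '{"hand":[0.03,0.03,0.03],"linear":[[0,0,0.001],[0,0,0.0015],[0,0,0.0015]],"rot":[[0,0,0],[0,0,0],[0,0,0]]}' 25
```

```text
clock: 5.85
tcp_pos: [0.5108, -0.1283, 0.0172]
ee_rot: [3.141, -0.0, 0.175]
contact_force: [-3.1, 0.8, 4.8]
width: 0.0426
finger_force: 25.0
clock: 6.1
tcp_pos: [0.5109, -0.1283, 0.017]
ee_rot: [3.141, -0.0, 0.175]
contact_force: [-10.1, 2.3, 19.1]
width: 0.0426
finger_force: 25.0
clock: 6.35
tcp_pos: [0.5111, -0.1283, 0.0167]
ee_rot: [3.141, -0.0, 0.175]
contact_force: [-14.2, 3.9, 30.0]
width: 0.0429
finger_force: 25.0
```

```bash
python3 -m handwheel '{"hand":[0.03,0.03,0.05,0.06,0.06],"linear":[[0,0,-0.002],[0,0,-0.003],[0,0,-0.003],[0,0,-0.003],[0,0,-0.003]],"rot":[[0,0,0],[0,0,0],[0,0,0],[0,0,0],[0,0,0]]}' 25
python3 -m handwheel '{"hand":[0.065,0.065,0.065,0.065,0.065],"linear":[[0,0,-0.005],[0,0,-0.035],[0,0,-0.07],[-0.02,0,-0.09],[-0.05,0,-0.1]],"rot":[[0,0,0],[0,0,0],[0,0,0],[0,0,0],[0,0,0]]}' 25
python3 -m handwheel '{"hand":[0.06,0.06],"linear":[[0,0,0],[0,0,0]],"rot":[[0,0,0],[0,0,0]]}' 25
python3 - <<'E'
from h import *
s=get_state(); im=snapshot('wrist'); cv2.imwrite('pics/w6.png',im); print(s['tcp_pos'],s['ee_rot'])
import pickle; pickle.dump(s,open('s6.pkl','wb'))
cv2.imwrite('pics/w6c.png',cv2.resize(im[60:260,180:400],None,fx=3,fy=3,interpolation=cv2.INTER_CUBIC))
E
```

```text
clock: 6.77
tcp_pos: [0.5103, -0.1282, 0.0163]
ee_rot: [-3.141, 0.0, 0.175]
contact_force: [0.1, -0.8, 0.4]
width: 0.0575
finger_force: 0.0
clock: 7.18
tcp_pos: [0.4643, -0.1377, 0.1211]
ee_rot: [3.138, -0.006, 0.176]
contact_force: [1.0, -1.0, 1.2]
width: 0.0647
finger_force: 0.0
clock: 7.35
tcp_pos: [0.4612, -0.1374, 0.1178]
ee_rot: [3.14, -0.002, 0.174]
contact_force: [0.3, -1.1, -0.1]
width: 0.0608
finger_force: 0.0
[ 0.46121673 -0.13737031  0.11780956] [ 3.14036247e+00 -1.93678797e-03  1.73772786e-01]
```

View pics/w6c.png

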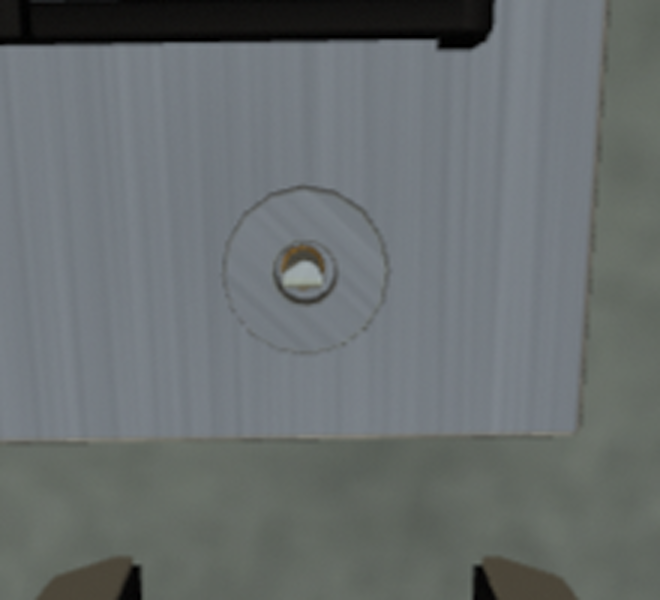

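The collar lies flat round the nut: its outline is centred at crop (305,270), the hole at (306,271) and the stem tip at (302,~281). Next is the loose knob.

```bash
python3 - <<'E'
from h import *
import pickle; s=pickle.load(open('s6.pkl','rb')); K,T=cam('wrist',s)
print('tip',px2w((280.3,153.5),.042,K,T),'collar top',px2w((180+305/3-.3,60+270/3-.3),.022,K,T))
c=px2w([(180+578/3-.3,60+436/3-.3),(180-.3,60+441/3-.3)],.01,K,T); a=c[1]-c[0]; print(c[0],np.arctan2(-a[0],a[1]))
go([.43,.27,.15],.175)
E
```

```text
tip [[ 0.510022   -0.12865303  0.042     ]] collar top [[ 0.51071185 -0.12932991  0.022     ]]
[ 0.47647741 -0.21500527  0.01      ] 0.1825249800955184
lin [ 0.0395 -0.4064 -0.0331] rot [ 0.0006 -0.0013 -0.0009]
```

```bash
python3 -m handwheel '{"hand":[0.06,0.06,0.06,0.06,0.06],"linear":[[0.004,-0.03,-0.025],[0.008,-0.07,-0.035],[0.012,-0.11,-0.035],[0.016,-0.15,-0.035],[0.02,-0.19,-0.035]],"rot":[[0,0,0],[0,0,0],[0,0,0],[0,0,0],[0,0,0]]}'
python3 -m handwheel '{"hand":[0.06,0.06,0.06,0.06,0.06],"linear":[[0.004,-0.04,0],[0.008,-0.08,0],[0.012,-0.12,0],[0.016,-0.16,0],[0.02,-0.2,0]],"rot":[[0,0,0],[0,0,0],[0,0,0],[0,0,0],[0,0,0]]}'
for i in 1 2 3; do python3 -m handwheel '{"hand":[0.06,0.06,0.06,0.06,0.06],"linear":[[0,0,0],[0,0,0],[0,0,0],[0,0,0],[0,0,0]],"rot":[[0,0,-0.12],[0,0,-0.24],[0,0,-0.36],[0,0,-0.48],[0,0,-0.6]]}' | grep -E 'pos|rot'; done
python3 -m handwheel '{"hand":[0.06,0.06,0.06,0.06],"linear":[[0,0,0],[0,0,0],[0,0,0],[0,0,0]],"rot":[[0,0,-0.12],[0,0,-0.24],[0,0,-0.3],[0,0,-0.3]]}' | grep -E 'pos|rot'
python3 - <<'E'
from h import *
go([.47,.307,.13],2.3)
E
```

```text
clock: 7.82
tcp_pos: [0.4479, 0.0556, 0.1513]
ee_rot: [-3.141, 0.0, 0.174]
contact_force: [1.3, 0.3, 0.3]
width: 0.0602
finger_force: 0.0
clock: 8.23
tcp_pos: [0.4322, 0.2567, 0.1508]
ee_rot: [3.141, 0.001, 0.175]
contact_force: [-0.0, -1.1, 1.1]
width: 0.06
finger_force: 0.0
tcp_pos: [0.4326, 0.2548, 0.1504]
ee_rot: [-3.141, 0.002, 0.782]
tcp_pos: [0.4327, 0.2546, 0.1505]
ee_rot: [-3.14, 0.001, 1.381]
tcp_pos: [0.4328, 0.2546, 0.1505]
ee_rot: [-3.14, -0.0, 1.981]
tcp_pos: [0.4327, 0.2545, 0.1505]
ee_rot: [-3.14, -0.001, 2.278]
lin [0.0157 0.0625 0.0205] rot [-0.0016 -0.0006 -0.0219]
```

```bash
python3 -m handwheel '{"hand":[0.05,0.05,0.05,0.05,0.05],"linear":[[-0.02,0.03,0.01],[-0.045,0.0625,0.02],[-0.045,0.0625,0.02],[-0.045,0.0625,0.02],[-0.045,0.0625,0.02]],"rot":[[0,0,0],[0,0,0],[0,0,0],[0,0,0],[0,0,0]]}'
python3 - <<'E'
from h import *
s=get_state(); im=snapshot('wrist'); cv2.imwrite('pics/w7.png',im); print(s['tcp_pos'],s['ee_rot'])
import pickle; pickle.dump(s,open('s7.pkl','wb'))
cv2.imwrite('pics/w7c.png',cv2.resize(im[60:260,180:400],None,fx=3,fy=3,interpolation=cv2.INTER_CUBIC))
K,T=cam('wrist',s); print(w2px([.474,.307,.016],K,T))
E
```

```text
clock: 10.23
tcp_pos: [0.5091, 0.2603, 0.1305]
ee_rot: [-3.139, -0.001, 2.273]
contact_force: [-0.4, 0.7, 0.8]
width: 0.0501
finger_force: 0.0
[0.5091052  0.26031386 0.13051801] [-3.13943909e+00 -1.01136747e-03  2.27304928e+00]
[[287.10165748 136.61243707]]
```

View pics/w7c.png

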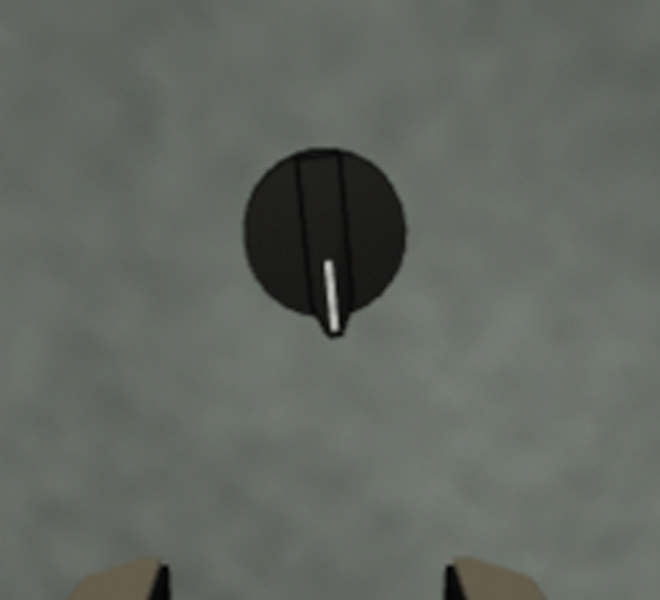

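The knob's skirt is centred at crop (325,232). Its white line runs from (329,262) to (335,330), so it points along the tool's -x; I'll keep the grasp yaw near here and finish at yaw 0.18+π.

```bash
python3 - <<'E'
from h import *
import pickle; s=pickle.load(open('s7.pkl','rb')); im=cv2.imread('pics/w7.png'); K,T=cam('wrist',s)
f=lambda x,y:(180+x/3-.33,60+y/3-.33)
sub=im[100:180,250:325]
w=(sub.min(2)>130); ys,xs=np.nonzero(w); L=cv2.fitLine(np.c_[xs,ys].astype('float32'),cv2.DIST_L2,0,.01,.01).ravel(); print(L,w.sum())
d=L[:2]*np.sign(L[1]); c=L[2:]+[250,100]
P=px2w([c-8*d,c+8*d],.038,K,T); v=P[1]-P[0]; yk=np.arctan2(v[1],v[0]); print('knob yaw',yk, 'line pts',P)
m=(sub.max(2)<60).astype('uint8'); cs,_=cv2.findContours(m,0,1); cs=max(cs,key=cv2.contourArea)
(cx,cy),r=cv2.minEnclosingCircle(cs); print('mec',cx,cy,r)
C=px2w(f(325,232),.016,K,T)[0]; print('skirt c',C)
B=px2w([f(318.5,154.5),f(335.5,337)],.038,K,T); print('rear,pt',B, np.linalg.norm(B[0]-B[1]), 'axis from rear',B[0]+.022*np.array([np.cos(yk),np.sin(yk),0]))
go([C[0],C[1],.06],yk+np.pi,s)
E
```

```text
[ 0.08586533  0.9963068  39.895832   57.625     ] 48
knob yaw -0.7751565322026418 line pts [[0.4804682  0.30154627 0.038     ]
 [0.48936479 0.29283008 0.038     ]]
mec 38.0 40.67741775512695 31.46601676940918
skirt c [0.47477953 0.30724286 0.016     ]
rear,pt [[0.45991835 0.32162137 0.038     ]
 [0.49323206 0.28944684 0.038     ]] 0.04631418372063775 axis from rear [0.47563321 0.30622516 0.038     ]
lin [0.0579 0.0043 0.0706] rot [-0.0021 -0.0011 -0.0934]
```

```bash
python3 -m handwheel '{"hand":[0.05,0.05,0.05,0.05,0.05],"linear":[[0.03,0.002,0.03],[0.058,0.004,0.06],[0.058,0.004,0.07],[0.058,0.004,0.07],[0.058,0.004,0.07]],"rot":[[0,0,-0.05],[0,0,-0.093],[0,0,-0.093],[0,0,-0.093],[0,0,-0.093]]}'
python3 -m handwheel '{"hand":[0.05,0.05,0.05],"linear":[[0,0,0],[0,0,0],[0,0,0]],"rot":[[0,0,0],[0,0,0],[0,0,0]]}'
python3 - <<'E'
from h import *
go([.4751,.3068,.018],2.366)
E
```

```text
clock: 10.7
tcp_pos: [0.4748, 0.3071, 0.0627]
ee_rot: [3.141, 0.001, 2.368]
contact_force: [0.7, 0.5, -0.3]
width: 0.0498
finger_force: 0.0
clock: 10.95
tcp_pos: [0.4768, 0.3071, 0.0637]
ee_rot: [3.138, 0.001, 2.366]
contact_force: [-0.5, 0.4, -0.1]
width: 0.0502
finger_force: 0.0
lin [ 0.001  -0.0015  0.0457] rot [0.0031 0.0011 0.0005]
```

```bash
python3 -m handwheel '{"hand":[0.05,0.05,0.05,0.05,0.05],"linear":[[0.001,-0.001,0.015],[0.001,-0.001,0.03],[0.001,-0.001,0.04],[0.001,-0.001,0.0445],[0.001,-0.001,0.0445]],"rot":[[0,0,0],[0,0,0],[0,0,0],[0,0,0],[0,0,0]]}'
python3 -m handwheel '{"hand":[0.03,0.005,0.005,0.005,0.005],"linear":[[0,0,0],[0,0,0],[0,0,0],[0,0,0],[0,0,0]],"rot":[[0,0,0],[0,0,0],[0,0,0],[0,0,0],[0,0,0]]}' 20
python3 -m handwheel '{"hand":[0.005,0.005,0.005,0.005],"linear":[[0,0,0],[0,0,0],[0,0,0],[0,0,0]],"rot":[[0,0,0],[0,0,0],[0,0,0],[0,0,0]]}' 40
```

```text
clock: 11.37
tcp_pos: [0.4733, 0.3065, 0.0163]
ee_rot: [-3.14, -0.0, 2.367]
contact_force: [-0.1, 0.2, -0.1]
width: 0.0499
finger_force: 0.0
clock: 11.78
tcp_pos: [0.4741, 0.3072, 0.0177]
ee_rot: [3.141, 0.0, 2.368]
contact_force: [-0.6, 0.0, 0.1]
width: 0.0212
finger_force: 0.0
clock: 12.12
tcp_pos: [0.4739, 0.3072, 0.0174]
ee_rot: [3.141, 0.0, 2.368]
contact_force: [0.4, -0.1, 2.4]
width: 0.0116
finger_force: 40.0
```

```bash
python3 -m handwheel '{"hand":[0.005,0.005,0.005,0.005,0.005],"linear":[[0,0,-0.02],[0,0,-0.05],[0,0,-0.08],[0,0,-0.112],[0,0,-0.112]],"rot":[[0,0,0],[0,0,0],[0,0,0],[0,0,0],[0,0,0]]}' 40
for i in 1; do python3 -m handwheel '{"hand":[0.005,0.005,0.005,0.005,0.005],"linear":[[0,0,0],[0,0,0],[0,0,0],[0,0,0],[0,0,0]],"rot":[[0,0,-0.12],[0,0,-0.24],[0,0,-0.36],[0,0,-0.48],[0,0,-0.6]]}' 40; done
python3 -m handwheel '{"hand":[0.005,0.005,0.005,0.005],"linear":[[0,0,0],[0,0,0],[0,0,0],[0,0,0]],"rot":[[0,0,-0.12],[0,0,-0.24],[0,0,-0.352],[0,0,-0.352]]}' 40
python3 - <<'E'
from h import *
go([.569,-.118,.13],.18+np.pi)
s=get_state(); cv2.imwrite('pics/w8.png',snapshot('wrist'))
E
```

```text
clock: 12.53
tcp_pos: [0.4773, 0.309, 0.1367]
ee_rot: [3.132, 0.003, 2.368]
contact_force: [1.3, 0.3, 0.1]
width: 0.0116
finger_force: 40.0
clock: 12.95
tcp_pos: [0.4734, 0.3068, 0.1284]
ee_rot: [-3.141, -0.001, 2.974]
contact_force: [-0.1, 0.2, -0.7]
width: 0.0118
finger_force: 40.0
clock: 13.28
tcp_pos: [0.4734, 0.3068, 0.1284]
ee_rot: [-3.141, -0.001, -2.958]
contact_force: [-0.0, 0.3, -0.2]
width: 0.0119
finger_force: 40.0
lin [-0.0165 -0.4352 -0.0015] rot [-0.0003 -0.0009  0.0036]
```

```bash
python3 -m handwheel '{"hand":[0.005,0.005,0.005,0.005,0.005],"linear":[[-0.002,-0.02,0],[-0.004,-0.055,0],[-0.005,-0.09,0],[-0.006,-0.125,0],[-0.006,-0.16,0]],"rot":[[0,0,0],[0,0,0],[0,0,0],[0,0,0],[0,0,0]]}' 40
python3 -m handwheel '{"hand":[0.005,0.005,0.005,0.005,0.005],"linear":[[-0.002,-0.035,0],[-0.004,-0.07,0],[-0.005,-0.105,0],[-0.006,-0.14,0],[-0.006,-0.175,0]],"rot":[[0,0,0],[0,0,0],[0,0,0],[0,0,0],[0,0,0]]}' 40
python3 -m handwheel '{"hand":[0.005,0.005,0.005,0.005,0.005],"linear":[[-0.002,-0.035,0],[-0.004,-0.07,0],[-0.005,-0.1,0],[-0.005,-0.1,0],[-0.005,-0.1,0]],"rot":[[0,0,0],[0,0,0],[0,0,0],[0,0,0],[0,0,0]]}' 40
python3 -m handwheel '{"hand":[0.005,0.005],"linear":[[0,0,0],[0,0,0]],"rot":[[0,0,0],[0,0,0]]}' 40
python3 - <<'E'
from h import *
import pickle
s=get_state(); im=snapshot('wrist'); cv2.imwrite('pics/w9.png',im); pickle.dump(s,open('s9.pkl','wb'));K,T=cam('wrist',s)
print(s['tcp_pos'],s['ee_rot'],w2px([.5102,-.1287,.042],K,T))
a=cv2.resize(im[90:330,200:365],None,fx=3.6,fy=2.5*1.0) if 0 else None
top=cv2.resize(im[115:175,240:320],None,fx=7,fy=7,interpolation=cv2.INTER_CUBIC)[:, :400]
bot=cv2.resize(im[180:330,205:355],None,fx=4,fy=4,interpolation=cv2.INTER_CUBIC)[:, :]
o=np.zeros((600,800,3),'uint8'); o[:420,:320]=cv2.resize(im[115:175,258:303],None,fx=7.112,fy=7,interpolation=cv2.INTER_CUBIC)[:420,:320]; o[:,330:]=cv2.resize(im[180:330,222:339],(470,600),interpolation=cv2.INTER_CUBIC)
cv2.imwrite('pics/c9.png',o)
E
```

```text
clock: 13.75
tcp_pos: [0.508, 0.1493, 0.1289]
ee_rot: [-3.142, -0.0, -2.968]
contact_force: [1.4, -0.5, -2.1]
width: 0.0113
finger_force: 40.0
clock: 14.17
tcp_pos: [0.545, -0.0223, 0.129]
ee_rot: [3.142, 0.0, -2.968]
contact_force: [0.7, 0.3, -0.6]
width: 0.0119
finger_force: 40.0
clock: 14.58
tcp_pos: [0.5674, -0.1195, 0.1287]
ee_rot: [3.141, -0.001, -2.97]
contact_force: [-1.5, 0.8, -0.8]
width: 0.0118
finger_force: 40.0
clock: 14.75
tcp_pos: [0.5672, -0.1168, 0.1288]
ee_rot: [3.141, -0.001, -2.964]
contact_force: [-0.1, -0.1, -1.2]
width: 0.0119
finger_force: 40.0
[ 0.56724039 -0.11682409  0.1288212 ] [ 3.14090589e+00 -5.33526110e-04 -2.96391328e+00] [[280.96977265 140.58673408]]
```

View pics/c9.png

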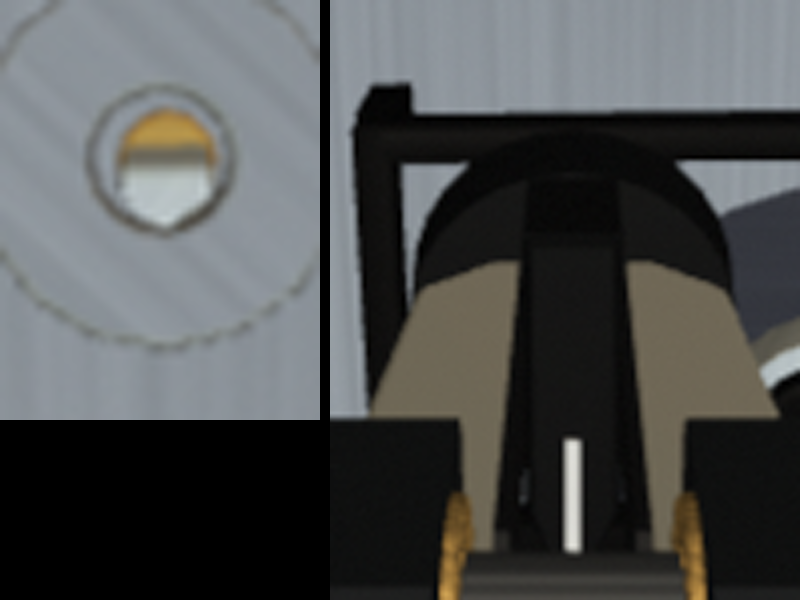

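Left panel: the stem tip's axis is at about (166,188), which is px (281.0,141.4), within 1 px of the prediction. Right panel: the knob is held square, with the bar's centre line at column 572, the bar top's rear edge at row 237, the skirt top's edge at row 175 and the skirt's lower rim at row 132.

```bash
python3 - <<'E'
from h import *
import pickle; s=pickle.load(open('s9.pkl','rb')); K,T=cam('wrist',s)
p=camera_params('wrist');M=np.array(p['mount'])
for y,z,x in ((237,-.0206,.022),(175,.0014,.024),(132,.0174,.024)): q=px2w((222+242.5/4.017-.4,180+y/4-.4),z,K,M)[0]; print(q, 'off',q[0]-x)
print(px2w((281.0,141.4),.042,K,T))
go([.5104,-.1287,.075],.18+np.pi)
E
```

```text
[ 0.02158921 -0.00081274 -0.0206    ] off -0.0004107882965561152
[ 0.02175145 -0.00083091  0.0014    ] off -0.0022485539888060374
[ 0.02285328 -0.00084451  0.0174    ] off -0.0011467172048647764
[[ 0.5107879  -0.12857159  0.042     ]]
lin [ 0.0581 -0.0017  0.054 ] rot [ 0.0005 -0.0003 -0.0015]
```

```bash
python3 -m handwheel '{"hand":[0.005,0.005,0.005,0.005,0.005],"linear":[[0.03,-0.001,0.01],[0.059,-0.001,0.035],[0.059,-0.001,0.054],[0.059,-0.001,0.054],[0.059,-0.001,0.054]],"rot":[[0,0,0],[0,0,0],[0,0,0],[0,0,0],[0,0,0]]}' 40
python3 -m handwheel '{"hand":[0.005,0.005,0.005],"linear":[[0,0,0],[0,0,0],[0,0,0]],"rot":[[0,0,0],[0,0,0],[0,0,0]]}' 40
python3 - <<'E'
from h import *
s=get_state();go([.5104,-.1287,.06],.18+np.pi,s)
E
```

```text
clock: 15.22
tcp_pos: [0.5091, -0.1284, 0.0747]
ee_rot: [3.141, -0.001, -2.963]
contact_force: [0.8, -0.5, -0.0]
width: 0.0116
finger_force: 40.0
clock: 15.47
tcp_pos: [0.5116, -0.1297, 0.0771]
ee_rot: [-3.14, 0.003, -2.963]
contact_force: [-0.4, -0.0, 0.1]
width: 0.0119
finger_force: 40.0
lin [0.0011 0.0012 0.0171] rot [-0.0016  0.0029 -0.0012]
```

```bash
for i in 1 2 3; do python3 -m handwheel '{"hand":[0.005,0.005,0.005],"linear":[[0,0,0],[0,0,0],[0,0,0]],"rot":[[0,0,0],[0,0,0],[0,0,0]]}' 40 | grep -E 'pos|rot'; done
python3 - <<'E'
from h import *
s=get_state();go([.5104,-.1287,.06],.18+np.pi,s)
E
```

```text
tcp_pos: [0.5101, -0.1296, 0.0755]
ee_rot: [-3.141, 0.0, -2.963]
tcp_pos: [0.5096, -0.1295, 0.0751]
ee_rot: [3.142, -0.0, -2.963]
tcp_pos: [0.5097, -0.1295, 0.0751]
ee_rot: [3.142, 0.0, -2.963]
lin [-0.0009  0.0007  0.0151] rot [ 0.      0.     -0.0019]
```

```bash
python3 -m handwheel '{"hand":[0.005,0.005,0.005,0.005,0.005],"linear":[[0,0.001,0.004],[0,0.001,0.008],[0,0.001,0.012],[0,0.001,0.014],[0,0.001,0.014]],"rot":[[0,0,0],[0,0,0],[0,0,0],[0,0,0],[0,0,0]]}' 40
python3 -m handwheel '{"hand":[0.005,0.005,0.005,0.005,0.005],"linear":[[0,0,0.001],[0,0,0.002],[0,0,0.003],[0,0,0.003],[0,0,0.003]],"rot":[[0,0,0],[0,0,0],[0,0,0],[0,0,0],[0,0,0]]}' 40
```

```text
clock: 16.63
tcp_pos: [0.5088, -0.1283, 0.0601]
ee_rot: [3.141, -0.001, -2.963]
contact_force: [0.4, -0.2, -0.4]
width: 0.0116
finger_force: 40.0
clock: 17.05
tcp_pos: [0.5095, -0.1286, 0.0582]
ee_rot: [-3.142, 0.0, -2.963]
contact_force: [0.2, 0.0, -0.9]
width: 0.0114
finger_force: 40.0
```

```bash
for i in 1; do python3 -m handwheel '{"hand":[0.005,0.005,0.005,0.005],"linear":[[0,0,0.001],[0,0,0.002],[0,0,0.002],[0,0,0.002]],"rot":[[0,0,0],[0,0,0],[0,0,0],[0,0,0]]}' 40; done
python3 -m handwheel '{"hand":[0.005,0.005,0.005,0.005],"linear":[[0,0,0.001],[0,0,0.001],[0,0,0.001],[0,0,0.001]],"rot":[[0,0,0],[0,0,0],[0,0,0],[0,0,0]]}' 40
```

```text
clock: 17.38
tcp_pos: [0.5094, -0.1285, 0.0561]
ee_rot: [3.142, -0.0, -2.963]
contact_force: [0.3, -0.1, -0.5]
width: 0.0116
finger_force: 40.0
clock: 17.72
tcp_pos: [0.5095, -0.1285, 0.0551]
ee_rot: [3.142, -0.0, -2.963]
contact_force: [0.0, 0.4, -0.2]
width: 0.0116
finger_force: 40.0
```

```bash
python3 -m handwheel '{"hand":[0.005,0.005,0.005,0.005,0.005],"linear":[[0,0,0.0015],[0,0,0.003],[0,0,0.0045],[0,0,0.006],[0,0,0.006]],"rot":[[0,0,0],[0,0,0],[0,0,0],[0,0,0],[0,0,0]]}' 40
python3 -m handwheel '{"hand":[0.005,0.005,0.005,0.005,0.005],"linear":[[0,0,0.0015],[0,0,0.003],[0,0,0.0035],[0,0,0.0035],[0,0,0.0035]],"rot":[[0,0,0],[0,0,0],[0,0,0],[0,0,0],[0,0,0]]}' 40
```

```text
clock: 18.13
tcp_pos: [0.5092, -0.1284, 0.0486]
ee_rot: [3.141, -0.001, -2.963]
contact_force: [-0.6, -0.8, -0.2]
width: 0.0117
finger_force: 40.0
clock: 18.55
tcp_pos: [0.5094, -0.1285, 0.0455]
ee_rot: [3.141, -0.0, -2.963]
contact_force: [-0.0, 0.1, -1.7]
width: 0.0114
finger_force: 40.0
```

```bash
for i in 1; do python3 -m handwheel '{"hand":[0.005,0.005,0.005,0.005],"linear":[[0,0,0.001],[0,0,0.001],[0,0,0.001],[0,0,0.001]],"rot":[[0,0,0],[0,0,0],[0,0,0],[0,0,0]]}' 40; done
python3 -m handwheel '{"hand":[0.005,0.005,0.005,0.005],"linear":[[0,0,0.001],[0,0,0.002],[0,0,0.002],[0,0,0.002]],"rot":[[0,0,0],[0,0,0],[0,0,0],[0,0,0]]}' 40
python3 -m handwheel '{"hand":[0.005,0.005,0.005,0.005],"linear":[[0,0,0.001],[0,0,0.002],[0,0,0.002],[0,0,0.002]],"rot":[[0,0,0],[0,0,0],[0,0,0],[0,0,0]]}' 40
```

```text
clock: 18.88
tcp_pos: [0.5095, -0.1285, 0.0449]
ee_rot: [-3.142, 0.0, -2.963]
contact_force: [-2.8, 1.3, 4.3]
width: 0.0116
finger_force: 40.0
clock: 19.22
tcp_pos: [0.5096, -0.1285, 0.0428]
ee_rot: [3.142, 0.0, -2.963]
contact_force: [-3.4, 1.8, 6.9]
width: 0.0116
finger_force: 40.0
clock: 19.55
tcp_pos: [0.5096, -0.1286, 0.0412]
ee_rot: [-3.141, 0.0, -2.963]
contact_force: [-4.7, 2.5, 8.8]
width: 0.0116
finger_force: 40.0
```

```bash
python3 -m handwheel '{"hand":[0.005,0.005,0.005,0.005],"linear":[[0,0,0.001],[0,0,0.001],[0,0,0.001],[0,0,0.001]],"rot":[[0,0,0],[0,0,0],[0,0,0],[0,0,0]]}' 40
python3 -m handwheel '{"hand":[0.005,0.005,0.005,0.005],"linear":[[0,0,0],[0,0,0],[0,0,0],[0,0,0]],"rot":[[0,0,0],[0,0,0],[0,0,0],[0,0,0]]}' 40
```

```text
clock: 19.88
tcp_pos: [0.5098, -0.1286, 0.041]
ee_rot: [-3.141, 0.0, -2.963]
contact_force: [-7.6, 3.8, 15.5]
width: 0.0118
finger_force: 40.0
clock: 20.22
tcp_pos: [0.5098, -0.1286, 0.041]
ee_rot: [-3.141, 0.0, -2.963]
contact_force: [-8.3, 3.4, 17.2]
width: 0.0115
finger_force: 40.0
```

The stem is at its stop: the force rose to 17 N with no further travel, and the knob hasn't slipped. Handing in while it is held pressed.

```bash
python3 -c "
from bench import hand_in
print(hand_in())"
```

```text
the job is handed in; nothing more can be done
None
```

I handed the job in with the collar flat round the bare stem and the knob fully home, point to the rear, held pressed against the stop at about 17 N; the judge returned no verdict.

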